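Clamp a heat sink in the drill vise and close its guard

ROBOT

A 6-joint arm with a two-finger parallel gripper is mounted at the origin on the work surface. World frame = base frame: x ahead of the robot, y to its left, z up, the work surface at z = 0. Lengths are in m, angles in rad, forces in N, time in s.
With the tool pointing down it reaches from about 0.375 to 0.825 m from the base axis. Payload 5.5 kg.
Tool frame: the origin (TCP) lies between the finger pads; the fingertips stand 25 mm ahead of it and the grasp point (between the pads) lies 6 mm ahead of it; z points along the fingers, y is the line along which they close (so a half turn about z gives the same grasp; the last joint's range is limited). The gripper opens to 85 mm and grips with 20 to 120 N. Pads are 22 mm wide; open, the fingers measure 114 mm over their backs; the gripper's body (76 mm by 85 mm) begins 54 mm behind the grasp point. The pads swing forward as they close: fully open they stand 13 mm farther back than shut.
Start: joints at [1.141, 0.314, -0.047, 1.21, 0, 1.571], TCP at [0.25, 0.545, 0.256] pointing down, gripper open.
Joint ranges: [-2.67, 2.67], [-0.69, 1.73], [-1.03, 1.25], [-2.08, 2.16], [-1.42, 1.45], [-3.14, 3.14]. Speed limits (rad/s): [2.39, 2.39, 3.01, 3.14, 3.14, 3.14].

INTERFACE

Orientations are given as a 3x3 rotation matrix whose columns are the frame's x, y, z axes.
In Python, from station import robot, optics, ticket gives the robot as it stands. The module is installed in compiled form; this text tells all that it offers.
- The arm moves only by the tool arm_command, never from a script. Its argument "increments" is text: rows parted by semicolons, each of 5 numbers parted by spaces: the shift along the tool's x, y, z in m, then the turn about the tool's z in rad, then the opening, from 0 (shut) to 1 (fully open). A call has 1 to 12 rows; each row is the pose to reach, as a shift and turn from the pose commanded when the call began, along the tool's axes at that moment; what a row does not reach only later rows make up. A row lasts 1/12 s, in which the tool goes at most 41.7 mm and 7.16 degrees, less where a joint would pass 70% of its speed; a pose out of reach is approached as far as the arm can. A call with a gripper value outside its range is refused whole. The fingers move at their own pace and stop on an object; the grip force is fixed at half the most. Time passes only in rows, so rows that repeat a pose let the fingers close. It gives the time, the measured TCP pose, the force, the opening and the grip force at its end, in the units of the state.
- robot.get_obs(): the state, without advancing time (a new reading comes with each control period).
- optics.capture(name): name is "scene" or "top"; returns the picture (384x512x3 uint8, red, green, blue); there is no depth.
- optics.get_calibration(name): a dict with "vertical_fov" (degrees; the focal length in pixels is half the picture's height over the tangent of half this angle, whatever the lens; pixels are square), "cx", "cy" (the principal point, pixels), "dist" ([k1, k2, p1, p2, k3] as OpenCV has them; the pictures are not rectified), "rvec" (rotation vector, rad) and "tvec" (3), from world to camera coordinates, as OpenCV has them. Camera axes: x right, y down, z forward; pixel columns grow to the right and rows downward; lengths in m; the calibration is good to about 2 mm. A picture is of the moment at which its call begins. get_calibration takes no time and is no camera call.
- ticket.sign_off(): hands the job in; it is judged then, once.
The state is a dict: "time_s": time; "qpos": joint angles; "qd": joint speeds; "effort": joint torques, N m; "ee_pos": TCP position; "orientation": TCP orientation; "force": force on the tool from outside, world axes, zero at the start; "wrist_torque": the same for the moment, N m; "finger_gap": finger opening in m; "grip_force": force on a finger pad.
Only numpy, scipy, OpenCV 4.12 (cv2) and the standard library are available. Lean on these libraries where they do the work, as an engineer would, in place of code of your own. Each camera call takes 0.05 s, during which the arm holds its last target. There are 200 camera calls.

TASK

Stand the finned heat-sink block upright on the bed of the drill vise, square between the open jaws and centred across them, and let go of it. Crank the handle clockwise until the jaw has the block firmly against the sprung pad, pressed in about 3 mm but not squeezed hard home against its stop. Then lower the hinged clear guard fully closed over the jaws, leaving the other things on the desk where they are.

Things in the scene. Friction and masses are not known exactly. Their poses are not given: they have to be found in the camera images.
- heatsink: Bare aluminium heat-sink block, 30 (its x) x 54 (its y) x 45 mm tall, 110 to 230 g; four upright fins on top run along its y. Starts upright on the desk to the right of the vise. Origin: centre of its underside, z up. It goes into the vise 30 mm way between the jaws (its x along the vise's x, either way round); grip it across its 54 mm way.
- vise: Grey drill vise fixed to the desk. Origin: centre of its body at desk height; x from the crank end (near the robot) to the fixed jaw, y left, z up. Base plate 200 x 160 x 8 mm (y -55 to 105), body 150 x 66. Flat bed at z = 55 mm; jaws 60 mm wide (y), tops at z = 85. Nut block at the crank end: top z = 80, x -75 to -60. Two hinge posts, tops at z = 118, at y = 92 to 102.
- bed (a point): Point on the vise's bed (z = 55 mm, x = +10 mm, y = 0 in the vise's frame), roughly midway between the open jaws.
- jaw_face (a point): Centre of the gripping face of the moving steel jaw, which is on the crank's side (z = 70 mm above the desk). The face looks along the vise's +x.
- pad_face (a point): Centre of the face of the black sprung pad on the fixed jaw, x = 35 mm in the vise's frame when not pressed; faces the moving jaw. The opening between jaw_face and pad_face starts at 44 to 50 mm.
- jaw (a joint): Closing travel of the moving jaw, m: 0 fully open (60 mm opening), grows as it closes along the vise's +x, 0.040 at its end. The opening with the pad unpressed is 0.060 minus this. Driven only by the crank, 16 mm per turn. Pushing the block along the bed needs no force to speak of.
- pad (a joint): How far the sprung pad is pressed in along the vise's +x, m: 0 free, 0.006 hard against its stop; spring 5 N per mm.
- crank (a joint): Crank angle, rad, about the vise's +x axis; grows clockwise as seen from the robot, which closes the jaw (jaw = crank x 0.016 / 2 pi). Range 0 to 15.7. The knob is at the top of its circle at 5.10 and 11.38, at the right (vise -y) a quarter turn later. Stiff by friction (0.1 N m, 3.5 N at the knob): stays, clamp tight, when let go.
- crank_knob (a point): Middle of the crank's black knob: a freely spinning round bar 16 mm thick, 55 mm long along the vise's x, standing out towards the robot from a crank arm of 30 mm radius (28 mm from this point to the arm's face). Pinch it from above, fingers on its two sides in the vise's y, and keep pointing down all round the circle, whose lowest point is 40 mm above the desk.
- crank_axis (a point): Centre of the circle that crank_knob makes (70 mm above the desk, x = -117 mm in the vise's frame); the axis is the vise's x.
- guard (a joint): Guard angle, rad: 0 closed (level over the jaws, on its stop), about 1.57 upright, starts open at 1.75 to 1.95. Stiff hinge: stays where it is left; needs about 3 N at the bar.
- guard_hinge (a point): Middle of the guard's hinge line, which runs along the vise's x at the left (+y) side (y = 90 mm, z = 118 mm in the vise's frame).
- guard_bar (a point): Middle of the guard's handle bar, a steel bar 10 mm thick, 90 mm long along the vise's x, 160 mm from the hinge line at the guard's free edge. The guard is a clear acrylic panel 110 x 120 mm in an aluminium frame; the gap between its edge and the bar is 33 mm. Open, the bar is on top, about 270 mm above the desk; closed, it is over the vise's right (-y) side at z = 118 mm.
- pot: Bystander: steel volume pot standing shaft up, 24 mm across, 34 mm tall; origin under its centre.
- tin: Bystander: flat black round grommet tin, 64 mm across, 22 mm tall; origin under its centre.
- jack: Bystander: brass jack socket, 22 x 20 mm, 26 mm tall; origin under its centre.
- mica: Bystander: blue mica insulator pad lying flat, 45 x 35 x 4 mm; origin under its centre.
- driver: Bystander: wood-handled screwdriver, 170 mm long, lying on the desk.
- spool: Bystander: empty steel reel standing on end, 54 mm across, 46 mm tall; origin under its centre.
Not all that is in view belongs to the job. Of the things that look like the heatsink, the largest one is meant.

How it is judged:
By the outcome, as a careful person would: the job done as asked, in the order asked, and still so for the second after the job is handed in, with the robot touching nothing.
It also fails if it takes over 69 s, if anything falls off the work surface, if the arm or the gripper's body presses on something with over 40 N, if the wrist force passes 120 N, or if a joint passes its speed limit or range.

## Working session

There is one attempt and no reset: what is moved stays moved. The work goes in short steps, Python scripts to look and compute and a tool call to move; the robot and the scene stay as the last step left them, time stands still between calls to the robot, and variables do not carry over. Pictures are saved under pics/ and viewed, at most 10 in all, crops included, and the job is handed in when it is done.

Besides the shell and the picture viewer there is one more tool, called as name(argument=value, ...) on one line, values as JSON. arm_command: Moves the arm, as the interface text tells. Its arguments: {"type":"object","properties":{"increments":{"type":"string"}},"required":["increments"]}

```bash
mkdir -p pics; cat > h.py <<'E'
import numpy as np, cv2
from station import robot, optics, ticket
def cal(n):
    c=optics.get_calibration(n); f=192/np.tan(np.radians(c["vertical_fov"])/2)
    K=np.array([[f,0,c["cx"]],[0,f,c["cy"]],[0,0,1.]]); return K,np.array(c["dist"],float),np.array(c["rvec"],float),np.array(c["tvec"],float)
def ray(n,uv):
    K,d,r,t=cal(n); R=cv2.Rodrigues(r)[0]
    p=cv2.undistortPoints(np.array([[uv]],float),K,d)[0,0]
    return -R.T@t.ravel(), R.T@np.array([p[0],p[1],1])
def onplane(n,uv,z):
    o,v=ray(n,uv); return o+v*(z-o[2])/v[2]
def tri(a,b):
    (o1,v1),(o2,v2)=ray("scene",a),ray("top",b)
    A=np.stack([v1,-v2],1); s=np.linalg.lstsq(A,o2-o1,rcond=None)[0]
    p,q=o1+v1*s[0],o2+v2*s[1]; return (p+q)/2,np.linalg.norm(p-q)
def proj(n,P):
    K,d,r,t=cal(n); return cv2.projectPoints(np.array(P,float).reshape(-1,3),r,t,K,d)[0].reshape(-1,2)
def snap(n,f,box=None,s=1):
    im=optics.capture(n); cv2.imwrite("pics/raw_"+f,im[:,:,::-1])
    o=im if box is None else im[box[1]:box[3],box[0]:box[2]]
    cv2.imwrite("pics/"+f,cv2.resize(o,None,fx=s,fy=s,interpolation=cv2.INTER_CUBIC)[:,:,::-1]); return im
E
python3 - <<'E'
from h import *
snap("scene","s0.png",s=1.56);snap("top","t0.png",s=1.56)
for n in("scene","top"):
    K,d,r,t=cal(n);print(n,K[0,0],d,(-cv2.Rodrigues(r)[0].T@t.ravel()).round(3))
o=robot.get_obs();print(o["time_s"],o["ee_pos"],o["orientation"],o["finger_gap"])
E
```

```text
scene 430.1173990844158 [-0.0661975  0.         0.         0.         0.       ] [ 1.083 -0.601  0.755]
top 408.95660867586923 [0.00260284 0.         0.         0.         0.        ] [ 0.355 -0.01   1.307]
0.1 [0.24981686 0.54500529 0.25555083] [[-9.09064151e-01  4.16655759e-01 -5.90071068e-04]
 [ 4.16656176e-01  9.09063145e-01 -1.35232082e-03]
 [-2.70403980e-05 -1.47520314e-03 -9.99998912e-01]] 0.08525100325257234
```

View pics/s0.png

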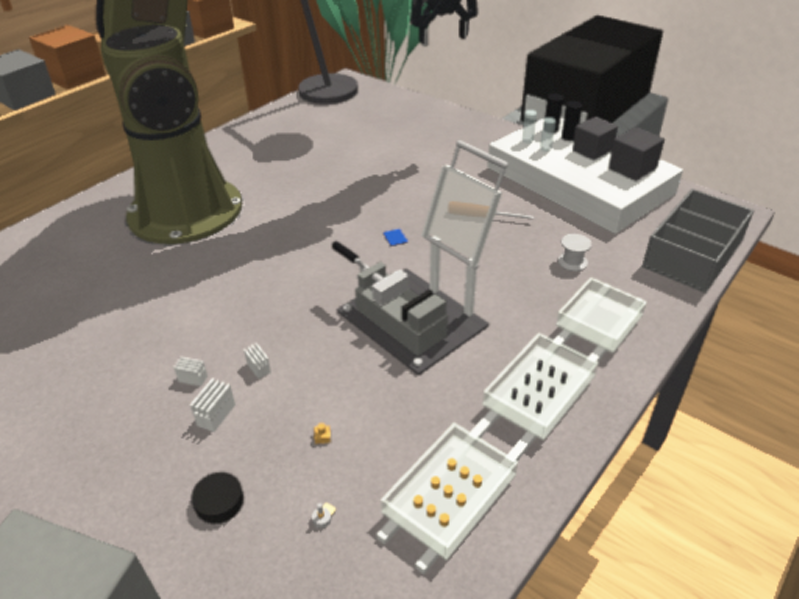

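View pics/t0.png

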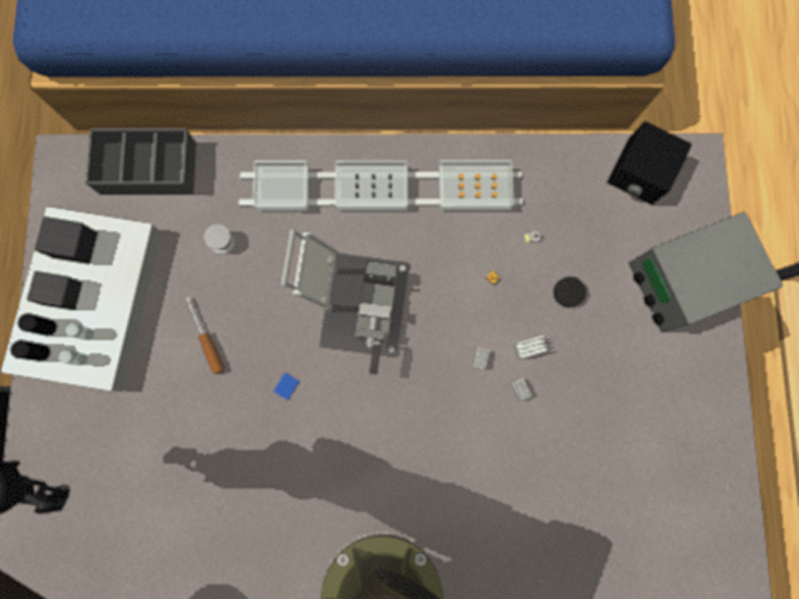

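The scene view shows three finned candidates at raw pixels (135,259), (121,238) and (164,231). In the top view they are at (342,222), (309,229) and (335,249). The first looks largest. The vise is at about scene (265,195) and top (240,195). I'll enlarge the candidates and the vise.

```bash
python3 - <<'E'
from h import *
s=cv2.imread("pics/raw_s0.png");t=cv2.imread("pics/raw_t0.png")
def mon(f,a,b,k):
    A=cv2.resize(s[a[1]:a[1]+a[3],a[0]:a[0]+a[2]],None,fx=k,fy=k,interpolation=cv2.INTER_CUBIC)
    B=cv2.resize(t[b[1]:b[1]+b[3],b[0]:b[0]+b[2]],None,fx=k,fy=k,interpolation=cv2.INTER_CUBIC)
    cv2.imwrite("pics/"+f,np.hstack([A,B]))
mon("c_hs.png",(105,215,80,70),(295,205,70,70),5)
mon("c_v.png",(205,85,115,155),(175,140,95,155),3.8)
E
```

```text
(no output)
```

View pics/c_hs.png

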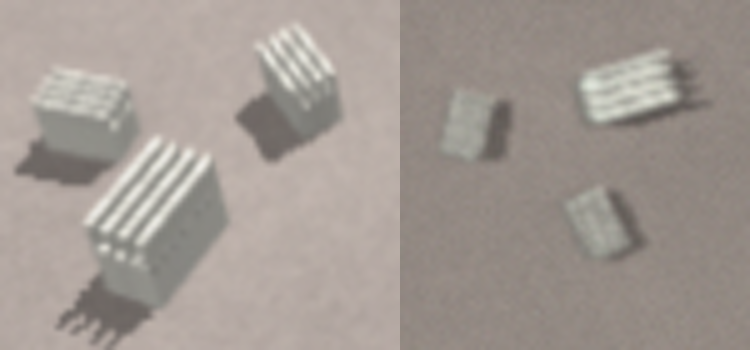

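View pics/c_v.png

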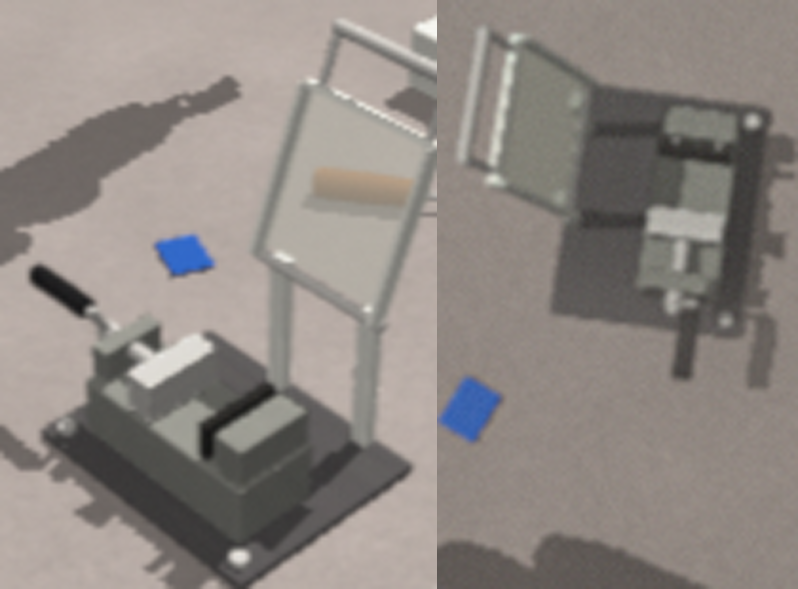

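The left crop confirms the heatsink. It is the large one, with fin-top corners at crop (160,138), (210,155), (140,243) and (88,220), and it is clearly bigger than the other two. The vise crop shows the base screws, jaws, knob and bar. I'll triangulate these next.

```bash
python3 - <<'E'
from h import *
def c(p,k,off): return ((p[0]+.5)/k-.5+off[0],(p[1]+.5)/k-.5+off[1])
S=lambda x,y:c((x,y),5,(105,215)); T=lambda x,y:c((x-400,y),5,(295,205))
V=lambda x,y:c((x,y),3.8,(205,85)); W=lambda x,y:c((x-437,y),3.8,(175,140))
P=[]
for n,a,b in [("+y-x",S(160,138),T(590,122)),("+y+x",S(210,155),T(580,78)),("-y+x",S(140,243),T(668,50)),("-y-x",S(88,220),T(682,96))]:
    p,e=tri(a,b);P.append(p);print(n,p.round(4),round(e,4),onplane("top",b,.045).round(4),onplane("scene",a,.045).round(4))
P=np.array(P);print("hs",P.mean(0),[np.linalg.norm(P[i]-P[(i+1)%4]).round(4) for i in range(4)])
for n,a,b,z in [("screw near",V(66,427),W(726,320),.009),("screw far",V(239,557),W(752,122),.009),("knob mid",V(63,290),W(684.5,343),.1),("knob end",V(38,272),W(683,376),.1),("corner far-r",V(241,588),W(769,107),.004),("corner near-r",V(42,437),W(741,335),.004)
 ,("pad top right corner",V(208,427),W(736,156),.085),("jaw top far-r",V(210,340),W(720,238),.085),("jaw top near r",V(132,380),W(722,238),.085)]:
    p,e=tri(a,b);print(n,p.round(4),round(e,4),"top@z",onplane("top",b,z).round(4),"scene@z",onplane("scene",a,z).round(4))
for n,a,b in [("bar near",(291.5,93.2),W(464,162)),("bar far",(323,108.6),W(485,28))]:
    p,e=tri(a,b);print(n,p.round(4),round(e,4))
E
```

```text
+y-x [ 0.4565 -0.2769  0.0416] 0.0012 [ 0.4566 -0.2757  0.045 ] [ 0.4591 -0.279   0.045 ]
+y+x [ 0.4839 -0.2708  0.0441] 0.0001 [ 0.4838 -0.2706  0.045 ] [ 0.4846 -0.2713  0.045 ]
-y+x [ 0.5014 -0.3245  0.0473] 0.0021 [ 0.5011 -0.3259  0.045 ] [ 0.5003 -0.3228  0.045 ]
-y-x [ 0.4732 -0.3313  0.0472] 0.0034 [ 0.4725 -0.3333  0.045 ] [ 0.4725 -0.3291  0.045 ]
hs [ 0.47876085 -0.30085949  0.04502664] [np.float64(0.0281), np.float64(0.0566), np.float64(0.029), np.float64(0.0571)]
screw near [ 0.4771 -0.0225  0.0104] 0.0022 top@z [ 0.4764 -0.0234  0.009 ] scene@z [ 0.4766 -0.0206  0.009 ]
screw far [ 0.6459 -0.0455  0.0118] 0.0018 top@z [ 0.6459 -0.0462  0.009 ] scene@z [ 0.6448 -0.0427  0.009 ]
knob mid [0.4512 0.0107 0.0958] 0.0021 top@z [0.4502 0.0098 0.1   ] scene@z [0.4558 0.0077 0.1   ]
knob end [0.426  0.0122 0.0983] 0.0034 top@z [0.4248 0.0109 0.1   ] scene@z [0.4287 0.012  0.1   ]
corner far-r [ 0.66   -0.0607  0.0061] 0.0008 top@z [ 0.6602 -0.0611  0.004 ] scene@z [ 0.6591 -0.0589  0.004 ]
corner near-r [ 0.4652 -0.035   0.0033] 0.0026 top@z [ 0.4643 -0.036   0.004 ] scene@z [ 0.4666 -0.0345  0.004 ]
pad top right corner [ 0.604  -0.0282  0.0844] 0.008 top@z [ 0.601  -0.0311  0.085 ] scene@z [ 0.6068 -0.0255  0.085 ]
jaw top far-r [0.5519 0.0012 0.1043] 0.0552 top@z [ 0.5345 -0.018   0.085 ] scene@z [0.5542 0.0415 0.085 ]
jaw top near r [ 0.5363 -0.0184  0.0807] 0.0034 top@z [ 0.5345 -0.0196  0.085 ] scene@z [ 0.5408 -0.0208  0.085 ]
bar near [0.5605 0.1575 0.2621] 0.0024
bar far [0.6562 0.1458 0.2599] 0.0023
```

The measurements agree with the text:
- **Heatsink:** 57 x 29 mm, top at 45 mm, centre (0.479, -0.301), its y axis at 107.4°.
- **Vise:** yaw about -7.5°, origin about (0.570, 0.007). The jaw and pad corners land at vise y = -30, as they should.
- **Crank:** the knob is at vise x = -118 and y = -12, so the crank is at about 5.5 and the opening is about 46 mm.

Next I'll work out the moves.

```bash
cat >> h.py <<'E'
VO=np.array([0.570,0.0067,0]); VY=-0.1315
def W(x,y,z):
    c,s=np.cos(VY),np.sin(VY); return VO+[c*x-s*y,s*x+c*y,z]
def inv(p):
    c,s=np.cos(VY),np.sin(VY); d=np.array(p)-VO; return np.array([c*d[0]+s*d[1],-s*d[0]+c*d[1],d[2]])
def inc(p,yaw=None,o=None):
    o=o or robot.get_obs(); R=np.array(o["orientation"]); d=R.T@(np.array(p)-o["ee_pos"])
    a=0 if yaw is None else -((np.radians(yaw)-np.arctan2(R[1,1],R[0,1])+np.pi/2)%np.pi-np.pi/2)
    return np.r_[d,a].round(4)
E
python3 - <<'E'
from h import *
print(inc((.42,0,.25),107.4),inc((.479,-.301,.16),107.4))
t=lambda u,v:onplane("top",(u,v),.02).round(3)
print(t(309,229),t(335,249))
E
```

```text
[-0.3818 -0.4245  0.0062 -0.7335] [-0.5608 -0.6734  0.0966 -0.7335]
[ 0.459 -0.207  0.02 ] [ 0.396 -0.286  0.02 ]
```

arm_command(increments="-0.03 -0.034 0 -0.12 1; -0.06 -0.068 0 -0.24 1; -0.09 -0.1 0 -0.36 1; -0.12 -0.134 0 -0.48 1; -0.15 -0.167 0 -0.6 1; -0.18 -0.2 0 -0.73 1; -0.21 -0.234 0 -0.73 1; -0.24 -0.267 0 -0.73 1; -0.27 -0.3 0 -0.73 1; -0.3 -0.334 0 -0.73 1; -0.33 -0.367 0 -0.73 1; -0.38 -0.424 0.006 -0.73 1")

```text
time_s: 1.1
ee_pos: [0.3965, 0.0734, 0.2545]
orientation: [[-0.955, -0.296, 0.001], [-0.296, 0.955, 0.0], [-0.001, -0.0, -1.0]]
force: [2.1, -0.1, -0.3]
finger_gap: 0.0857
grip_force: 0.0
```

```bash
python3 - <<'E'
from h import *
o=robot.get_obs();print(o["ee_pos"],o["qpos"],inc((.479,-.301,.13),107.4),inc((.479,-.301,.032),107.4))
E
```

```text
[0.39647794 0.07336953 0.25445527] [ 1.82949856e-01 -5.83523248e-02 -4.79395407e-01  1.14895537e+00
  4.40236568e-05 -1.17550398e-01] [ 0.0321 -0.382   0.1244 -0.0032] [ 0.0322 -0.382   0.2224 -0.0032]
```

arm_command(increments="0.003 -0.035 0 0 1; 0.006 -0.07 0 0 1; 0.009 -0.105 0.01 0 1; 0.012 -0.14 0.02 0 1; 0.015 -0.175 0.03 0 1; 0.018 -0.21 0.04 0 1; 0.021 -0.245 0.055 0 1; 0.024 -0.28 0.07 0 1; 0.027 -0.315 0.085 0 1; 0.03 -0.35 0.1 0 1; 0.03 -0.36 0.11 0 1; 0.03 -0.36 0.11 0 1")

```text
time_s: 2.1
ee_pos: [0.4731, -0.2791, 0.1414]
orientation: [[-0.956, -0.293, -0.003], [-0.293, 0.956, 0.001], [0.003, 0.002, -1.0]]
force: [-0.1, 1.5, -0.1]
finger_gap: 0.0853
grip_force: 0.0
```

arm_command(increments="0 0 0 0 1; 0 0 0 0 1")

```text
time_s: 2.27
ee_pos: [0.4738, -0.2764, 0.1444]
orientation: [[-0.955, -0.296, -0.001], [-0.296, 0.955, 0.001], [0.0, 0.001, -1.0]]
force: [-0.5, -0.1, 0.5]
finger_gap: 0.0854
grip_force: 0.0
```

```bash
python3 - <<'E'
from h import *
o=robot.get_obs();print(o["ee_pos"],inc((.479,-.301,.10),107.4),inc((.479,-.301,.032),107.4))
E
```

```text
[ 0.47383082 -0.27639136  0.14437034] [ 0.0023 -0.0251  0.0443 -0.0029] [ 0.0023 -0.0251  0.1123 -0.0029]
```

arm_command(increments="0.002 -0.025 0.02 0 1; 0.002 -0.025 0.045 0 1; 0.002 -0.025 0.065 0 1; 0.002 -0.025 0.085 0 1; 0.002 -0.025 0.1 0 1; 0.002 -0.025 0.112 0 1; 0.002 -0.025 0.112 0 1; 0.002 -0.025 0.112 0 0.4; 0.002 -0.025 0.112 0 0.3; 0.002 -0.025 0.112 0 0.3; 0.002 -0.025 0.112 0 0.3; 0.002 -0.025 0.112 0 0.3")

```text
time_s: 3.27
ee_pos: [0.4809, -0.3022, 0.034]
orientation: [[-0.955, -0.296, 0.003], [-0.296, 0.955, -0.001], [-0.002, -0.002, -1.0]]
force: [-0.6, 3.0, 7.3]
finger_gap: 0.0534
grip_force: 64.2
```

arm_command(increments="0 0 0 0 0.3; 0 0 0 0 0.3; 0 0 0 0 0.3")

```text
time_s: 3.52
ee_pos: [0.481, -0.3022, 0.034]
orientation: [[-0.955, -0.296, 0.003], [-0.296, 0.955, -0.001], [-0.003, -0.001, -1.0]]
force: [-1.1, 2.5, 6.8]
finger_gap: 0.0534
grip_force: 64.2
```

arm_command(increments="0 0 -0.03 0 0.3; 0 0 -0.06 0 0.3; 0 0 -0.09 0 0.3; 0 0 -0.12 0 0.3; 0 0 -0.15 0 0.3; 0 0 -0.15 0 0.3; 0 0 -0.15 0 0.3")

```text
time_s: 4.1
ee_pos: [0.481, -0.3028, 0.1846]
orientation: [[-0.955, -0.296, 0.004], [-0.296, 0.955, -0.003], [-0.003, -0.004, -1.0]]
force: [0.5, 0.3, -2.2]
finger_gap: 0.0534
grip_force: 64.4
```

```bash
python3 - <<'E'
from h import *
o=robot.get_obs();print(o["ee_pos"],o["finger_gap"],o["grip_force"],o["force"],inc(W(.012,0,.185),90+np.degrees(VY)),W(.012,0,0))
E
```

```text
[ 0.48096772 -0.30275138  0.1846453 ] 0.053362984274754756 64.40482020378113 [ 0.45646356  0.32813584 -2.15673018] [-0.1875  0.2643 -0.0008  0.4317] [0.5818964  0.00512654 0.        ]
```

arm_command(increments="-0.018 0.025 0 0.06 0.3; -0.036 0.051 0 0.12 0.3; -0.054 0.077 0 0.18 0.3; -0.072 0.102 0 0.24 0.3; -0.09 0.128 0 0.3 0.3; -0.108 0.153 0 0.36 0.3; -0.126 0.179 0 0.43 0.3; -0.144 0.205 0 0.43 0.3; -0.162 0.23 0 0.43 0.3; -0.178 0.252 0 0.43 0.3; -0.187 0.264 0 0.432 0.3; -0.187 0.264 0 0.432 0.3")

```text
time_s: 5.1
ee_pos: [0.58, 0.0086, 0.1803]
orientation: [[-0.992, 0.128, -0.002], [0.128, 0.992, 0.001], [0.002, 0.001, -1.0]]
force: [0.1, 0.2, -2.8]
finger_gap: 0.0531
grip_force: 64.3
```

arm_command(increments="0 0 0.02 0 0.3; 0 0 0.04 0 0.3; 0 0 0.04 0 0.3; 0 0 0.04 0 0.3")

```text
time_s: 5.43
ee_pos: [0.578, 0.0049, 0.1403]
orientation: [[-0.991, 0.132, -0.005], [0.132, 0.991, -0.0], [0.005, -0.001, -1.0]]
force: [0.1, 0.5, -1.7]
finger_gap: 0.053
grip_force: 64.3
```

```bash
python3 - <<'E'
from h import *
a=snap("scene","s1.png",(205,85,320,240),1);b=snap("top","t1.png",(175,140,270,295),1)
k=3.8
A=cv2.resize(a[85:240,205:320],None,fx=k,fy=k,interpolation=cv2.INTER_CUBIC);B=cv2.resize(b[140:295,175:270],None,fx=k,fy=k,interpolation=cv2.INTER_CUBIC)
cv2.imwrite("pics/m1.png",np.hstack([A,B])[:,:,::-1])
o=robot.get_obs();print(inv(o["ee_pos"]),o["force"],inc(W(.012,0,.089),90+np.degrees(VY)))
E
```

```text
[ 0.01029194 -0.00034972  0.14255529] [ 0.10784419 -0.37208703 -2.25097166] [-0.0017  0.0004  0.0536 -0.001 ]
```

View pics/m1.png

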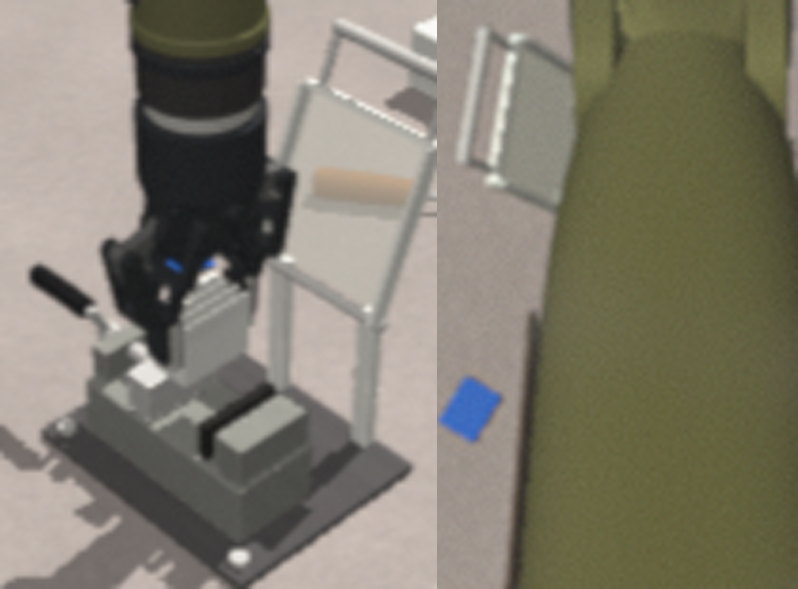

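The scene view shows the block held upright above the bed, with its +x face's lower corners at crop (186,388) and (246,352). I'll check its offset in the hand from those, then lower it.

```bash
python3 - <<'E'
from h import *
V=lambda x,y:((x+.5)/3.8-.5+205,(y+.5)/3.8-.5+85)
z=robot.get_obs()["ee_pos"][2]-.034
for p,h in [((186,388),0),((246,352),0),((185,312),.045),((250,283),.045)]: print(inv(onplane("scene",V(*p),z+h)).round(4))
for p in[(132,380),(208,427)]: print(inv(onplane("scene",V(*p),.085)).round(4))
print(inv(robot.get_obs()["ee_pos"]))
for q in [(.025,-.027,z),(.025,.027,z),(.025,-.027,z+.045),(.025,.027,z+.045)]:
  u=proj("scene",W(*q))[0]; print((u-[205,85]+.5)*3.8-.5)
E
```

```text
[ 0.0248 -0.0301  0.1086]
[0.0255 0.0203 0.1086]
[ 0.0122 -0.0181  0.1536]
[0.0187 0.0301 0.1536]
[-0.0253 -0.0311  0.085 ]
[ 0.0407 -0.0271  0.085 ]
[ 0.01029194 -0.00034972  0.14255529]
[190.00688737 385.81757395]
[253.08854794 346.93895466]
[188.705655   327.95147381]
[253.6476362  289.56920186]
```

arm_command(increments="-0.001 0 0.01 0 0.3; -0.001 0 0.02 0 0.3; -0.001 0 0.03 0 0.3; -0.001 0 0.04 0 0.3; -0.001 0 0.047 0 0.3; -0.001 0 0.05 0 0.3; -0.001 0 0.051 0 0.3; -0.001 0 0.051 0 0.3")

```text
time_s: 6.2
ee_pos: [0.5811, 0.0055, 0.0909]
orientation: [[-0.991, 0.131, -0.001], [0.131, 0.991, 0.0], [0.001, -0.0, -1.0]]
force: [0.6, 0.4, -2.1]
finger_gap: 0.0529
grip_force: 64.3
```

arm_command(increments="0 0 0.001 0 0.3; 0 0 0.002 0 0.3; 0 0 0.002 0 0.3")

```text
time_s: 6.45
ee_pos: [0.5815, 0.0054, 0.0895]
orientation: [[-0.991, 0.131, 0.001], [0.131, 0.991, 0.0], [-0.001, 0.0, -1.0]]
force: [-0.5, 0.2, -1.5]
finger_gap: 0.0529
grip_force: 64.3
```

arm_command(increments="0 0 0.001 0 0.3; 0 0 0.001 0 0.3; 0 0 0.001 0 0.3")

```text
time_s: 6.7
ee_pos: [0.5816, 0.0055, 0.089]
orientation: [[-0.991, 0.131, 0.001], [0.131, 0.991, -0.0], [-0.001, 0.0, -1.0]]
force: [-1.8, 0.9, 5.2]
finger_gap: 0.0535
grip_force: 65.0
```

```bash
python3 - <<'E'
from h import *
o=robot.get_obs();print(inv(o["ee_pos"]),o["force"],inc(W(.0115,0,.089),90+np.degrees(VY)))
E
```

```text
[0.01163758 0.00027944 0.08903188] [-1.7943922   0.87787384  5.1990199 ] [ 0.0001 -0.0003  0.     -0.0003]
```

The bed contact came at the predicted height. I'll release and lift.

arm_command(increments="0 0 0 0 0.65; 0 0 0 0 0.72; 0 0 0 0 0.8; 0 0 0 0 0.85; 0 0 -0.02 0 0.85; 0 0 -0.04 0 0.85; 0 0 -0.07 0 0.85; 0 0 -0.1 0 0.85; 0 0 -0.12 0 0.85; 0 0 -0.12 0 0.85")

```text
time_s: 7.53
ee_pos: [0.584, 0.0054, 0.2132]
orientation: [[-0.991, 0.131, 0.008], [0.131, 0.991, 0.0], [-0.008, 0.001, -1.0]]
force: [1.4, -0.5, 1.1]
finger_gap: 0.0727
grip_force: 0.0
```

```bash
python3 - <<'E'
from h import *
o=robot.get_obs();yw=90+np.degrees(VY)
print(inv(o["ee_pos"]),o["finger_gap"],o["force"]);print(inc(W(-.120,-.0116,.19),yw),inc(W(-.120,-.0116,.0985+.006),yw))
E
```

```text
[0.01409598 0.00057734 0.21319768] 0.0727120854512797 [ 1.37417478 -0.54265251  1.07948103]
[ 0.1343 -0.0122  0.0222 -0.0003] [ 0.1349 -0.0123  0.1076 -0.0003]
```

arm_command(increments="0.035 -0.003 0 0 0.5; 0.07 -0.006 0 0 0.5; 0.105 -0.009 0 0 0.5; 0.134 -0.012 0 0 0.5; 0.134 -0.012 0.01 0 0.5; 0.134 -0.012 0.02 0 0.5; 0.134 -0.012 0.02 0 0.5; 0.134 -0.012 0.02 0 0.5")

```text
time_s: 8.2
ee_pos: [0.4472, 0.0111, 0.1873]
orientation: [[-0.991, 0.131, -0.001], [0.131, 0.991, -0.0], [0.001, -0.0, -1.0]]
force: [0.4, -0.7, 0.2]
finger_gap: 0.0431
grip_force: 0.0
```

```bash
python3 - <<'E'
from h import *
k=3.8
a=snap("scene","s2.png");b=snap("top","t2.png")
A=cv2.resize(a[85:240,205:320],None,fx=k,fy=k,interpolation=cv2.INTER_CUBIC);B=cv2.resize(b[140:295,175:270],None,fx=k,fy=k,interpolation=cv2.INTER_CUBIC)
cv2.imwrite("pics/m2.png",np.hstack([A,B])[:,:,::-1])
o=robot.get_obs();yw=90+np.degrees(VY)
print(inv(o["ee_pos"]),o["finger_gap"]);print(inc(W(-.120,-.0116,.0985+.006),yw))
E
```

```text
[-0.12171199 -0.01166122  0.18801287] 0.04255741847599188
[-0.0017  0.0001  0.0835 -0.0004]
```

View pics/m2.png

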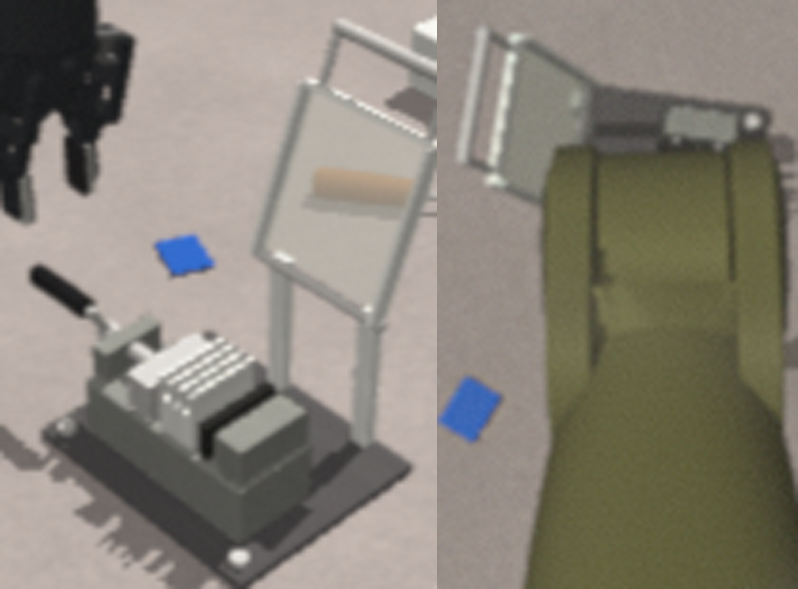

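The block stands upright between the jaws. Its fin-top corners are at about crop (160,383), (205,413), (262,367) and (213,338). I'll check how well it is centred and then pinch the knob.

```bash
python3 - <<'E'
from h import *
V=lambda x,y:((x+.5)/3.8-.5+205,(y+.5)/3.8-.5+85)
print([inv(onplane("scene",V(*p),.1)).round(4) for p in[(160,383),(205,413),(262,367),(213,338)]])
for q in [(-.0034,-.027,.1),(.0266,-.027,.1),(.0266,.027,.1),(-.0034,.027,.1),(-.011,-.03,.085),(.035,-.03,.085),(.035,.03,.085)]:
  u=proj("scene",W(*q))[0]; print(((u-[205,85]+.5)*3.8-.5).round())
E
```

```text
[array([ 0.0026, -0.0318,  0.1   ]), array([ 0.0425, -0.031 ,  0.1   ]), array([0.0356, 0.0245, 0.1   ]), array([-0.0068,  0.0224,  0.1   ])]
[159. 375.]
[192. 398.]
[255. 359.]
[222. 337.]
[148. 390.]
[198. 425.]
[267. 381.]
```

arm_command(increments="-0.001 0 0.02 0 0.5; -0.001 0 0.04 0 0.5; -0.001 0 0.06 0 0.5; -0.001 0 0.075 0 0.5; -0.001 0 0.083 0 0.5; -0.001 0 0.083 0 0.5; -0.001 0 0.083 0 0.3; -0.001 0 0.083 0 0.1; -0.001 0 0.083 0 0.05; -0.001 0 0.083 0 0.05; -0.001 0 0.083 0 0.05; -0.001 0 0.083 0 0.05")

```text
time_s: 9.3
ee_pos: [0.4489, 0.011, 0.1062]
orientation: [[-0.991, 0.132, 0.002], [0.132, 0.991, -0.0], [-0.002, 0.0, -1.0]]
force: [0.3, -0.8, 6.9]
finger_gap: 0.0138
grip_force: 58.7
```

arm_command(increments="0 0 0 0 0.05; 0 0 0 0 0.05; 0 0 0 0 0.05")

```text
time_s: 9.55
ee_pos: [0.4488, 0.0109, 0.1061]
orientation: [[-0.991, 0.132, 0.002], [0.132, 0.991, -0.0], [-0.002, 0.0, -1.0]]
force: [0.8, -0.3, 5.3]
finger_gap: 0.0142
grip_force: 58.8
```

```bash
python3 - <<'E'
from h import *
o=robot.get_obs()
print(inv(o["ee_pos"]),o["finger_gap"],o["force"],o["orientation"])
E
```

```text
[-0.12067551 -0.01167536  0.10614281] 0.014211516144351144 [ 0.82471404 -0.33499824  5.26978032] [[-9.91307117e-01  1.31548726e-01  2.26554245e-03]
 [ 1.31548684e-01  9.91309697e-01 -1.68186364e-04]
 [-2.26797890e-03  1.31304787e-04 -9.99997420e-01]]
```

The knob is pinched with a gap of 14 mm. Before cranking, I'll check more precisely that the block is centred and square.

```bash
python3 - <<'E'
from h import *
a=cv2.imread("pics/raw_s2.png")[155:225,225:300]
cv2.imwrite("pics/m3.png",cv2.resize(a,None,fx=8,fy=8,interpolation=cv2.INTER_CUBIC))
E
```

```text
(no output)
```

View pics/m3.png

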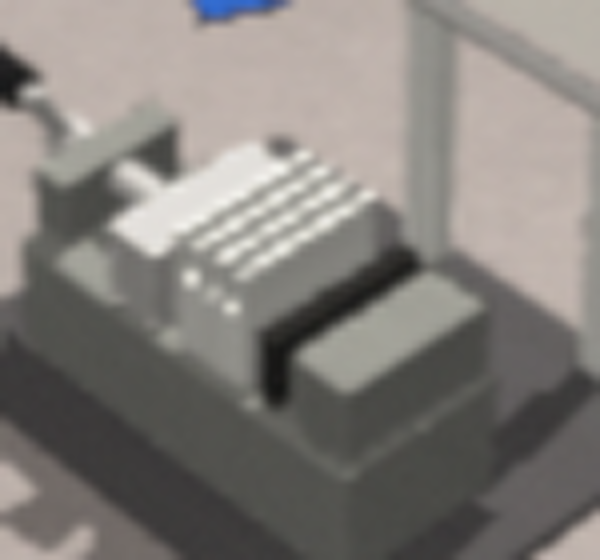

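The enlarged crop shows:
- Block's fourth fin from (238,278) to (378,195), with its +x -y bottom corner at (252,398).
- Fixed jaw top corners at (295,358), (348,392), (430,275) and (487,305).
- Moving jaw near-right corner at (110,228).

```bash
python3 - <<'E'
from h import *
V=lambda x,y:((x+.5)/8-.5+225,(y+.5)/8-.5+155)
for n,p,z in [("fin4-",(238,278),.1),("fin4+",(378,195),.1),("blk bottom+x-y",(252,398),.055),("blk bottom -x-y",(183,345),.055),("jaw",(110,228),.085),("pad-",(262,340),.085),("pad+",(413,252),.085),("fj",(295,358),.085),("fj",(348,392),.085),("fj+",(430,275),.085),("fj+",(487,305),.085),("body top edge",(345,470),.055),("nut r",(40,178),.08),("nut l",(155,103),.08),("jawl",(258,143),.085)]:
    print(n,inv(onplane("scene",V(*p),z)).round(4))
E
```

```text
fin4- [ 0.0253 -0.0285  0.1   ]
fin4+ [0.0266 0.0274 0.1   ]
blk bottom+x-y [ 0.0297 -0.0279  0.055 ]
blk bottom -x-y [-0.0022 -0.0269  0.055 ]
jaw [-0.0316 -0.029   0.085 ]
pad- [ 0.0375 -0.0307  0.085 ]
pad+ [0.0402 0.029  0.085 ]
fj [ 0.0498 -0.0291  0.085 ]
fj [ 0.0709 -0.0282  0.085 ]
fj+ [0.0511 0.0251 0.085 ]
fj+ [0.0723 0.0275 0.085 ]
body top edge [ 0.0711 -0.0295  0.055 ]
nut r [-0.0696 -0.0249  0.08  ]
nut l [-0.0729  0.0261  0.08  ]
jawl [-0.0304  0.0314  0.085 ]
```

The block is centred to within about 1 mm and square. Now the crank path.

```bash
cat >> h.py <<'E'
def circ(f0,f1,n,cur):
    f=np.radians(np.linspace(f0,f1,n+1)[1:]); # cur = (y,z) rel to axis of start
    print("; ".join("0 %.4f %.4f 0 0.05"%(-.03*np.sin(a)-cur[0],-(.03*np.cos(a)-cur[1])) for a in f))
E
python3 - <<'E'
from h import *
f=np.radians(22.9);circ(22.9,22.9+157.1,11,(-.03*np.sin(f),.03*np.cos(f)))
E
```

```text
0 -0.0065 0.0037 0 0.05; 0 -0.0118 0.0089 0 0.05; 0 -0.0157 0.0153 0 0.05; 0 -0.0179 0.0224 0 0.05; 0 -0.0182 0.0299 0 0.05; 0 -0.0168 0.0372 0 0.05; 0 -0.0135 0.0439 0 0.05; 0 -0.0087 0.0496 0 0.05; 0 -0.0027 0.0540 0 0.05; 0 0.0043 0.0567 0 0.05; 0 0.0117 0.0576 0 0.05
```

arm_command(increments="0 -0.0065 0.0037 0 0.05; 0 -0.0118 0.0089 0 0.05; 0 -0.0157 0.0153 0 0.05; 0 -0.0179 0.0224 0 0.05; 0 -0.0182 0.0299 0 0.05; 0 -0.0182 0.0299 0 0.05; 0 -0.0182 0.0299 0 0.05")

```text
time_s: 10.13
ee_pos: [0.4467, -0.0043, 0.0751]
orientation: [[-0.991, 0.13, 0.002], [0.13, 0.991, 0.007], [-0.001, 0.008, -1.0]]
force: [4.8, 11.5, -1.8]
finger_gap: 0.0145
grip_force: 58.6
```

```bash
python3 - <<'E'
from h import *
o=robot.get_obs()
print(inv(o["ee_pos"]),o["finger_gap"],o["force"],o["grip_force"])
E
```

```text
[-0.12079456 -0.02712052  0.07508717] 0.014480062679740698 [ 4.77503253 11.51357058 -1.82651857] 58.62404108047485
```

```bash
python3 - <<'E'
from h import *
circ(94.3,270,12,(-.02985-.0015,-.0022))
E
```

```text
0 0.0030 0.0075 0 0.05; 0 0.0064 0.0144 0 0.05; 0 0.0114 0.0202 0 0.05; 0 0.0177 0.0245 0 0.05; 0 0.0249 0.0271 0 0.05; 0 0.0325 0.0278 0 0.05; 0 0.0400 0.0265 0 0.05; 0 0.0470 0.0234 0 0.05; 0 0.0530 0.0186 0 0.05; 0 0.0575 0.0125 0 0.05; 0 0.0604 0.0054 0 0.05; 0 0.0614 -0.0022 0 0.05
```

arm_command(increments="0 0.0030 0.0075 0 0.05; 0 0.0064 0.0144 0 0.05; 0 0.0114 0.0202 0 0.05; 0 0.0177 0.0245 0 0.05; 0 0.0249 0.0271 0 0.05; 0 0.0325 0.0278 0 0.05; 0 0.0325 0.0278 0 0.05; 0 0.0325 0.0278 0 0.05")

```text
time_s: 10.8
ee_pos: [0.4512, 0.0261, 0.0494]
orientation: [[-0.991, 0.131, 0.003], [0.131, 0.991, 0.002], [-0.003, 0.002, -1.0]]
force: [-5.2, 3.7, 24.0]
finger_gap: 0.0138
grip_force: 61.4
```

```bash
python3 - <<'E'
from h import *
o=robot.get_obs()
print(inv(o["ee_pos"]),o["finger_gap"],o["force"],o["grip_force"])
E
```

```text
[-0.12033186  0.0036533   0.04935935] 0.013794824853464952 [-5.23003751  3.73522322 23.98635972] 61.36262655258179
```

arm_command(increments="0 0.0075 -0.0013 0 0.05; 0 0.0145 -0.0044 0 0.05; 0 0.0205 -0.0092 0 0.05; 0 0.0250 -0.0153 0 0.05; 0 0.0279 -0.0224 0 0.05; 0 0.0289 -0.03 0 0.05; 0 0.0289 -0.03 0 0.05; 0 0.0289 -0.03 0 0.05")

```text
time_s: 11.47
ee_pos: [0.4551, 0.0549, 0.0781]
orientation: [[-0.991, 0.131, 0.003], [0.131, 0.991, 0.003], [-0.003, 0.003, -1.0]]
force: [3.8, 5.1, 2.7]
finger_gap: 0.0143
grip_force: 59.5
```

```bash
python3 - <<'E'
from h import *
o=robot.get_obs()
print(inv(o["ee_pos"]),o["finger_gap"],o["force"],o["grip_force"])
E
```

```text
[-0.12024012  0.03267324  0.07807978] 0.014277964662319996 [3.75759599 5.07428465 2.68951649] 59.50047254562378
```

The two extremes put the crank axis at about y = +2.8 mm in my frame, so my yaw may be slightly off. I'll crank on to the top, let go, and check the block against the jaws from above before clamping.

```bash
python3 - <<'E'
from h import *
circ(270,360,6,(.0315-.0028,0))
E
```

```text
0 0.0003 -0.0078 0 0.05; 0 -0.0027 -0.0150 0 0.05; 0 -0.0075 -0.0212 0 0.05; 0 -0.0137 -0.0260 0 0.05; 0 -0.0209 -0.0290 0 0.05; 0 -0.0287 -0.0300 0 0.05
```

arm_command(increments="0 0.0003 -0.0078 0 0.05; 0 -0.0027 -0.0150 0 0.05; 0 -0.0075 -0.0212 0 0.05; 0 -0.0137 -0.0260 0 0.05; 0 -0.0209 -0.0290 0 0.05; 0 -0.0287 -0.0300 0 0.05; 0 -0.0287 -0.0300 0 0.05; 0 -0.0287 -0.0300 0 0.05")

```text
time_s: 12.13
ee_pos: [0.451, 0.0257, 0.1094]
orientation: [[-0.991, 0.132, 0.003], [0.132, 0.991, 0.002], [-0.003, 0.002, -1.0]]
force: [-5.0, 3.7, 22.6]
finger_gap: 0.014
grip_force: 61.7
```

```bash
python3 - <<'E'
from h import *
o=robot.get_obs()
print(inv(o["ee_pos"]),o["finger_gap"],o["force"],o["grip_force"])
E
```

```text
[-0.12043466  0.00328342  0.10944874] 0.013998560183695212 [-4.9710049   3.65295262 22.56581239] 61.69942617416382
```

arm_command(increments="0 0 0 0 0.5; 0 0 0 0 0.5; 0 0 0 0 0.5; 0 0 -0.03 0 0.5; 0 0 -0.06 0 0.5; 0 -0.03 -0.09 0 0.5; 0 -0.07 -0.1 0 0.5; 0 -0.11 -0.1 0 0.5; 0 -0.15 -0.1 0 0.5; 0 -0.19 -0.1 0 0.5; 0 -0.22 -0.1 0 0.5; 0 -0.22 -0.1 0 0.5")

```text
time_s: 13.13
ee_pos: [0.4197, -0.1974, 0.207]
orientation: [[-0.991, 0.137, -0.001], [0.137, 0.991, -0.002], [0.001, -0.002, -1.0]]
force: [0.2, 0.0, 0.4]
finger_gap: 0.0428
grip_force: 0.0
```

```bash
python3 - <<'E'
from h import *
a=snap("scene","s4.png");b=snap("top","t4.png")
A=cv2.resize(a[160:225,225:290],None,fx=6,fy=6,interpolation=cv2.INTER_CUBIC);B=cv2.resize(b[165:230,202:267],None,fx=6,fy=6,interpolation=cv2.INTER_CUBIC)
cv2.imwrite("pics/m4.png",np.hstack([A,B])[:,:,::-1])
E
```

```text
(no output)
```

View pics/m4.png

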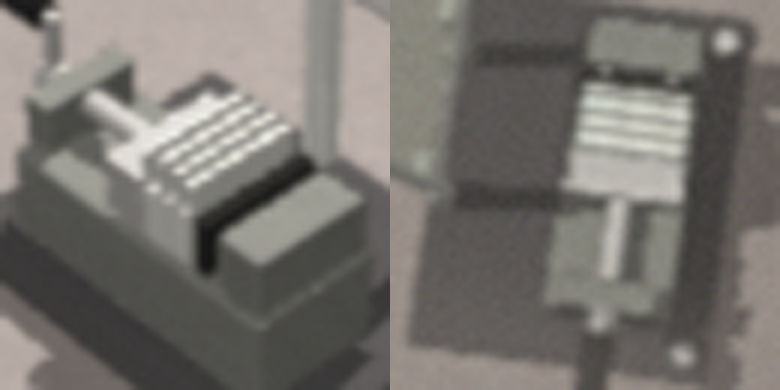

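```bash
python3 - <<'E'
from h import *
T=lambda x,y:((x-390+.5)/6-.5+202,(y+.5)/6-.5+165)
for n,p,q,z in [("fin1",(582,88),(693,100),.1),("fin4",(572,143),(688,155),.1),("jaw near edge",(565,189),(685,200),.085),("fj far",(592,18),(705,32),.085),("fj near",(586,62),(700,74),.085),("nut",(545,303),(662,315),.08),("screw",(725,42),(683,354),.009)]:
    a,b=[inv(onplane("top",T(*k),z)) for k in(p,q)]; print(n,a.round(4),b.round(4),"mid",((a+b)/2).round(4),"len",np.linalg.norm(a-b).round(4),"yaw",np.degrees(np.arctan2(-(a-b)[0],(a-b)[1])).round(2))
V=lambda x,y:((x+.5)/6-.5+225,(y+.5)/6-.5+160)
for n,p,z in[("jaw -y",(107,153),.085),("fin4 -y",(193,187),.1),("fin4 +y",(297,130),.1),("fj -y",(222,235),.085),("fj+y",(320,175),.085)]: print(n,inv(onplane("scene",V(*p),z)).round(4))
E
```

```text
fin1 [0.0293 0.026  0.1   ] [ 0.0304 -0.0301  0.1   ] mid [ 0.0299 -0.002   0.1   ] len 0.0561 yaw 1.15
fin4 [0.0008 0.0271 0.1   ] [ 0.0023 -0.0311  0.1   ] mid [ 0.0016 -0.002   0.1   ] len 0.0583 yaw 1.43
jaw near edge [-0.0203  0.0283  0.085 ] [-0.0181 -0.0324  0.085 ] mid [-0.0192 -0.002   0.085 ] len 0.0608 yaw 2.12
fj far [0.0691 0.0267 0.085 ] [ 0.0693 -0.0315  0.085 ] mid [ 0.0692 -0.0024  0.085 ] len 0.0582 yaw 0.21
fj near [0.0459 0.0267 0.085 ] [ 0.0473 -0.0317  0.085 ] mid [ 0.0466 -0.0025  0.085 ] len 0.0584 yaw 1.3
nut [-0.0783  0.0307  0.08  ] [-0.0767 -0.0284  0.08  ] mid [-0.0775  0.0012  0.08  ] len 0.0591 yaw 1.53
screw [ 0.0827 -0.0421  0.009 ] [-0.0881 -0.0411  0.009 ] mid [-0.0027 -0.0416  0.009 ] len 0.1708 yaw -90.33
jaw -y [-0.019  -0.0269  0.085 ]
fin4 -y [ 0.033  -0.0279  0.1   ]
fin4 +y [0.0365 0.0252 0.1   ]
fj -y [ 0.0487 -0.0275  0.085 ]
fj+y [0.05   0.0249 0.085 ]
```

The top view confirms centring: block mid y = -2.0 mm, moving jaw -2.0, fixed jaw -2.4. It also suggests the vise yaw is nearer -8.7°, which agrees with the crank axis. I'll update the frame and regrip the knob at the top.

```bash
python3 - <<'E'
from h import *
import h
old=W(-.1204,.0030,0); ax=W(-.117,.0028,0); piv=W(.012,0,0)
h.VY=-0.152; c,s=np.cos(h.VY),np.sin(h.VY); h.VO=piv-np.array([c,s,0])*.012
print(h.VO,"axis new",inv(ax),"knob",inv(old))
print(inc(old+[0,0,.19],81.3),inc(old+[0,0,.108],81.3))
E
sed -i 's/^VO=.*/VO=np.array([0.57003,0.00694,0]); VY=-0.152/' h.py
```

```text
[0.57003475 0.00694353 0.        ] axis new [-0.11703029  0.0001551   0.        ] knob [-0.12043368  0.00028536  0.        ]
[-0.0014  0.2213  0.0169  0.017 ] [-0.0015  0.2212  0.0989  0.017 ]
```

arm_command(increments="0 0.04 0 0.017 0.5; 0 0.08 0 0.017 0.5; 0 0.12 0 0.017 0.5; 0 0.16 0 0.017 0.5; -0.001 0.2 0 0.017 0.5; -0.001 0.221 0.017 0.017 0.5; -0.001 0.221 0.017 0.017 0.5; -0.001 0.221 0.017 0.017 0.5; -0.001 0.221 0.017 0.017 0.5")

```text
time_s: 13.98
ee_pos: [0.4502, 0.0268, 0.1903]
orientation: [[-0.989, 0.146, -0.001], [0.146, 0.989, -0.0], [0.001, -0.001, -1.0]]
force: [-0.1, -0.8, -0.3]
finger_gap: 0.0429
grip_force: 0.0
```

```bash
python3 - <<'E'
from h import *
o=robot.get_obs();print(inv(o["ee_pos"]),o["finger_gap"],inc(W(-.1204,.0002,.108),81.3))
E
```

```text
[-0.12148391  0.00151389  0.19025293] 0.04285134347076993 [-0.0012 -0.0013  0.0823  0.0049]
```

arm_command(increments="-0.001 -0.001 0.03 0.005 0.5; -0.001 -0.001 0.055 0.005 0.5; -0.001 -0.001 0.075 0.005 0.5; -0.001 -0.001 0.082 0.005 0.5; -0.001 -0.001 0.082 0.005 0.5; -0.001 -0.001 0.082 0.005 0.2; -0.001 -0.001 0.082 0.005 0.05; -0.001 -0.001 0.082 0.005 0.05; -0.001 -0.001 0.082 0.005 0.05; -0.001 -0.001 0.082 0.005 0.05; -0.001 -0.001 0.082 0.005 0.05")

```text
time_s: 14.9
ee_pos: [0.4529, 0.0252, 0.1099]
orientation: [[-0.988, 0.153, 0.003], [0.153, 0.988, -0.0], [-0.003, 0.0, -1.0]]
force: [-0.7, -0.1, 7.3]
finger_gap: 0.0138
grip_force: 58.6
```

```bash
python3 - <<'E'
from h import *
o=robot.get_obs();p=inv(o["ee_pos"]);print(p,o["finger_gap"],o["force"])
circ(0,90,6,(p[1],.03))
E
```

```text
[-0.11857117  0.00026265  0.10989403] 0.01381951523625831 [-0.65592012 -0.09847677  7.26193915]
0 -0.0080 0.0010 0 0.05; 0 -0.0153 0.0040 0 0.05; 0 -0.0215 0.0088 0 0.05; 0 -0.0262 0.0150 0 0.05; 0 -0.0292 0.0222 0 0.05; 0 -0.0303 0.0300 0 0.05
```

arm_command(increments="0 -0.008 0.001 0 0.05; 0 -0.0153 0.004 0 0.05; 0 -0.0215 0.0088 0 0.05; 0 -0.0262 0.015 0 0.05; 0 -0.0292 0.0222 0 0.05; 0 -0.0303 0.03 0 0.05; 0 -0.0303 0.03 0 0.05; 0 -0.0303 0.03 0 0.05")

```text
time_s: 15.57
ee_pos: [0.4486, -0.0045, 0.0782]
orientation: [[-0.988, 0.153, 0.003], [0.153, 0.988, 0.001], [-0.002, 0.001, -1.0]]
force: [4.4, 2.4, -2.7]
finger_gap: 0.0136
grip_force: 58.4
```

```bash
python3 - <<'E'
from h import *
o=robot.get_obs();p=inv(o["ee_pos"]);print(p,o["finger_gap"],o["force"],o["grip_force"])
E
```

```text
[-0.11833608 -0.02966545  0.07821049] 0.013576059250519966 [ 4.39774384  2.39868481 -2.69597176] 58.42027544975281
```

The knob is now at the right, a quarter turn past the top, so the pad should be pressed about 3 mm. I'll release, rise, and verify while heading for the guard.

arm_command(increments="0 0 0 0 0.5; 0 0 0 0 0.5; 0 0 0 0 0.5; 0 0 -0.03 0 0.5; 0 0 -0.07 0 0.5; 0 0 -0.11 0 0.4; 0 0 -0.15 0 0.4; 0 0 -0.19 0 0.4; 0 0 -0.23 0 0.4; 0 0 -0.26 0 0.4; 0 0 -0.26 0 0.4; 0 0 -0.26 0 0.4")

```text
time_s: 16.57
ee_pos: [0.4478, -0.005, 0.34]
orientation: [[-0.988, 0.153, 0.003], [0.153, 0.988, -0.0], [-0.003, 0.0, -1.0]]
force: [-0.1, 0.9, -1.1]
finger_gap: 0.0345
grip_force: 0.0
```

```bash
python3 - <<'E'
from h import *
a=snap("scene","s5.png")
A=cv2.resize(a[85:225,215:330],None,fx=4.2,fy=4.2,interpolation=cv2.INTER_CUBIC)
cv2.imwrite("pics/m5.png",A[:,:,::-1])
o=robot.get_obs();p=np.array([.608,.1517,0])
print(o["ee_pos"],inv(p),inv((.5605,.1575,0)),inv((.6562,.1458,0)))
print(inc(p+[0,0,.335],81.3),inc(p+[0,0,.275],81.3))
E
```

```text
[ 0.44697089 -0.00494972  0.33837232] [0.01561332 0.14884019 0.        ] [-0.03221722  0.14738109  0.        ] [0.06415094 0.15030644 0.        ]
[-0.1351  0.1795  0.0034 -0.002 ] [-0.1351  0.1795  0.0634 -0.002 ]
```

View pics/m5.png

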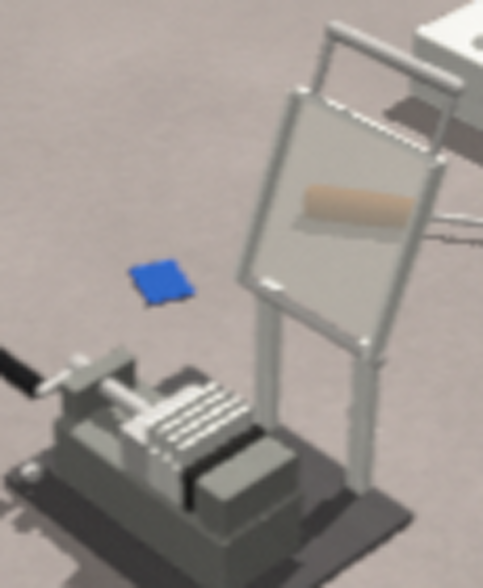

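The block sits squarely clamped, the knob is level at the right, and the pad strip is visibly thinner. The guard bar runs from crop (332,28) to (460,88). Going above the bar now.

arm_command(increments="-0.022 0.03 0 0 0.4; -0.045 0.06 0 0 0.4; -0.067 0.09 0 0 0.4; -0.09 0.12 0 0 0.4; -0.112 0.15 0 0 0.4; -0.135 0.18 0 0 0.4; -0.135 0.18 0 0 0.4; -0.135 0.18 0 0 0.4; -0.135 0.18 0 0 0.4")

```text
time_s: 17.37
ee_pos: [0.607, 0.152, 0.3362]
orientation: [[-0.988, 0.153, -0.004], [0.153, 0.988, -0.001], [0.004, -0.002, -1.0]]
force: [-0.4, -0.7, 0.4]
finger_gap: 0.0341
grip_force: 0.0
```

```bash
python3 - <<'E'
from h import *
o=robot.get_obs();print(o["ee_pos"],inv(o["ee_pos"]),o["finger_gap"],inc(W(.0156,.149,.274),81.3))
E
```

```text
[0.60696364 0.15204152 0.33619713] [0.0145372  0.14902085 0.33619713] 0.03410553327134429 [-0.0013  0.0001  0.0622 -0.0016]
```

arm_command(increments="0 0 0.02 0 0.4; 0 0 0.04 0 0.4; 0 0 0.055 0 0.4; 0 0 0.061 0 0.4; 0 0 0.061 0 0.4; 0 0 0.061 0 0.2; 0 0 0.061 0 0; 0 0 0.061 0 0; 0 0 0.061 0 0; 0 0 0.061 0 0")

```text
time_s: 18.2
ee_pos: [0.6084, 0.1527, 0.279]
orientation: [[-0.988, 0.153, 0.002], [0.153, 0.988, 0.001], [-0.002, 0.001, -1.0]]
force: [-1.6, 1.3, 6.5]
finger_gap: 0.0076
grip_force: 58.9
```

```bash
python3 - <<'E'
from h import *
o=robot.get_obs();p=inv(o["ee_pos"]);print(p,o["finger_gap"],o["force"],o["grip_force"])
th=np.arccos((.09-p[1])/.16);print(th,.118+.16*np.sin(th))
E
```

```text
[0.01585847 0.14984294 0.27902127] 0.007619329439872767 [-1.57484286  1.31274402  6.54947169] 58.93944025039673
1.95413440960415 0.26638740810840245
```

```bash
cat >> h.py <<'E'
def arc(t0,t1,n):
    t=np.linspace(t0,t1,n+1)[1:]
    print("; ".join("0 %.3f %.3f 0 0"%(-.16*(np.cos(a)-np.cos(t0)),-.16*(np.sin(a)-np.sin(t0))) for a in t))
E
python3 -c "
from h import *
arc(1.954,1.0,10);arc(1.0,.1,10)"
```

```text
0 -0.014 -0.005 0 0; 0 -0.029 -0.009 0 0; 0 -0.044 -0.011 0 0; 0 -0.060 -0.012 0 0; 0 -0.075 -0.011 0 0; 0 -0.090 -0.009 0 0; 0 -0.105 -0.005 0 0; 0 -0.119 -0.000 0 0; 0 -0.133 0.006 0 0; 0 -0.146 0.014 0 0
0 -0.012 0.008 0 0; 0 -0.023 0.018 0 0; 0 -0.033 0.028 0 0; 0 -0.042 0.039 0 0; 0 -0.050 0.051 0 0; 0 -0.057 0.064 0 0; 0 -0.063 0.077 0 0; 0 -0.067 0.090 0 0; 0 -0.071 0.104 0 0; 0 -0.073 0.119 0 0
```

arm_command(increments="0 -0.014 -0.005 0 0; 0 -0.029 -0.009 0 0; 0 -0.044 -0.011 0 0; 0 -0.060 -0.012 0 0; 0 -0.075 -0.011 0 0; 0 -0.090 -0.009 0 0; 0 -0.105 -0.005 0 0; 0 -0.119 0 0 0; 0 -0.133 0.006 0 0; 0 -0.146 0.014 0 0; 0 -0.146 0.014 0 0; 0 -0.146 0.014 0 0")

```text
time_s: 19.2
ee_pos: [0.5869, 0.0037, 0.2639]
orientation: [[-0.988, 0.156, 0.003], [0.156, 0.988, -0.006], [-0.004, -0.006, -1.0]]
force: [5.2, -5.7, 4.1]
finger_gap: 0.0078
grip_force: 58.6
```

```bash
python3 - <<'E'
from h import *
o=robot.get_obs();p=inv(o["ee_pos"]);print(p,o["finger_gap"],o["force"],o["grip_force"])
th=np.arccos((.09-p[1])/.16);print(th,p[2]-(.118+.16*np.sin(th)),np.hypot(p[1]-.09,p[2]-.0126-.118))
E
```

```text
[ 0.01715538 -0.00060638  0.26391297] 0.007767319501764615 [ 5.2458137  -5.72857466  4.13852441] 58.630664348602295
0.9687989577853848 0.014039982180895583 0.16118890486655002
```

arm_command(increments="0 -0.011 0.008 0 0; 0 -0.022 0.018 0 0; 0 -0.032 0.028 0 0; 0 -0.041 0.039 0 0; 0 -0.049 0.051 0 0; 0 -0.056 0.064 0 0; 0 -0.062 0.077 0 0; 0 -0.066 0.090 0 0; 0 -0.070 0.104 0 0; 0 -0.072 0.119 0 0; 0 -0.072 0.119 0 0; 0 -0.072 0.119 0 0")

```text
time_s: 20.2
ee_pos: [0.5772, -0.063, 0.1441]
orientation: [[-0.988, 0.153, 0.005], [0.153, 0.988, 0.002], [-0.005, 0.003, -1.0]]
force: [9.9, 4.2, -1.6]
finger_gap: 0.0073
grip_force: 58.5
```

```bash
python3 - <<'E'
from h import *
o=robot.get_obs();p=inv(o["ee_pos"]);print(p,o["finger_gap"],o["force"],o["grip_force"])
E
```

```text
[ 0.0176525  -0.0681002   0.14414177] 0.0073406919774711005 [ 9.88184949  4.24227812 -1.55665475] 58.453359603881836
```

arm_command(increments="0 -0.001 0.006 0 0; 0 -0.001 0.011 0 0; 0 -0.001 0.014 0 0; 0 -0.001 0.014 0 0; 0 -0.001 0.014 0 0")

```text
time_s: 20.62
ee_pos: [0.5773, -0.0635, 0.135]
orientation: [[-0.988, 0.153, 0.008], [0.153, 0.988, 0.003], [-0.007, 0.004, -1.0]]
force: [-2.6, 8.2, 30.0]
finger_gap: 0.0076
grip_force: 61.3
```

arm_command(increments="0 0 0.001 0 0; 0 0 0.001 0 0; 0 0 0.001 0 0")

```text
time_s: 20.87
ee_pos: [0.5774, -0.0634, 0.1348]
orientation: [[-0.988, 0.153, 0.008], [0.153, 0.988, 0.003], [-0.008, 0.004, -1.0]]
force: [-4.0, 7.5, 35.7]
finger_gap: 0.0071
grip_force: 62.1
```

The guard stopped with a firm 36 N, most likely on its stop. I'll release, lift clear and verify.

arm_command(increments="0 0 -0.001 0 0.3; 0 0 -0.001 0 0.3; 0 0 -0.001 0 0.3; 0 0 -0.01 0 0.3; 0 0 -0.03 0 0.3; 0 0 -0.06 0 0.3; 0 0 -0.09 0 0.1; 0 0 -0.09 0 0; 0 0 -0.09 0 0; 0 0 -0.09 0 0")

```text
time_s: 21.7
ee_pos: [0.5739, -0.0643, 0.2188]
orientation: [[-0.988, 0.153, -0.001], [0.153, 0.988, -0.0], [0.001, -0.0, -1.0]]
force: [-0.2, 0.4, -0.4]
finger_gap: -0.0
grip_force: 0.0
```

```bash
python3 - <<'E'
from h import *
o=robot.get_obs();print(inv(o["ee_pos"]),o["finger_gap"],o["force"])
k=3.8
a=snap("scene","s6.png")
A=cv2.resize(a[85:240,200:320],None,fx=k,fy=k,interpolation=cv2.INTER_CUBIC)
cv2.imwrite("pics/m6.png",A[:,:,::-1])
for y in(-.07,): 
  for x in(-.032,.06): print(((proj("scene",W(x,y,.118))[0]-[200,85]+.5)*k-.5).round())
E
```

```text
[ 0.01456992 -0.06985315  0.21876755] -2.1601850049528605e-05 [-0.24025816  0.3955622  -0.39923029]
[ 94. 361.]
[193. 435.]
```

View pics/m6.png

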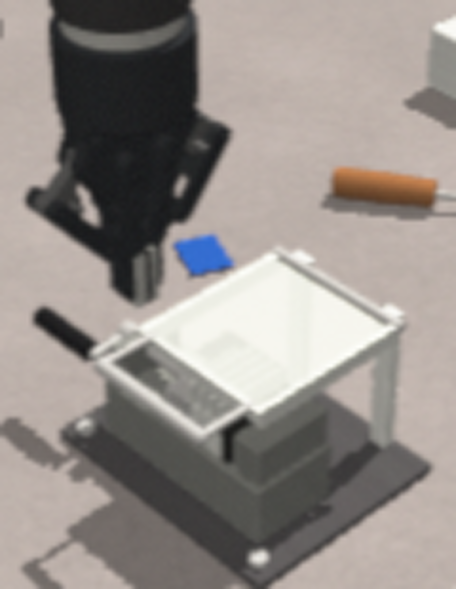

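The scene view shows the guard level over the jaws, with the bar from crop (104,365) to (205,432), near the closed prediction. To be sure it is fully home, I'll press lightly on the bar with shut fingertips.

arm_command(increments="0 0 0.02 0 0; 0 0 0.04 0 0; 0 0 0.055 0 0; 0 0 0.062 0 0; 0 0 0.066 0 0; 0 0 0.066 0 0; 0 0 0.066 0 0")

```text
time_s: 22.33
ee_pos: [0.5745, -0.0641, 0.1536]
orientation: [[-0.988, 0.153, -0.0], [0.153, 0.988, -0.0], [0.0, -0.0, -1.0]]
force: [0.0, 0.4, 0.4]
finger_gap: 0.0003
grip_force: 0.0
```

arm_command(increments="0 0 0.002 0 0; 0 0 0.004 0 0; 0 0 0.004 0 0; 0 0 0.004 0 0")

```text
time_s: 22.67
ee_pos: [0.5746, -0.0641, 0.1498]
orientation: [[-0.988, 0.153, 0.001], [0.153, 0.988, -0.0], [-0.001, -0.0, -1.0]]
force: [0.2, 0.3, 0.6]
finger_gap: 0.0001
grip_force: 0.0
```

arm_command(increments="0 0 0.001 0 0; 0 0 0.002 0 0; 0 0 0.002 0 0; 0 0 0.002 0 0")

```text
time_s: 23.0
ee_pos: [0.5747, -0.0641, 0.1479]
orientation: [[-0.988, 0.153, 0.001], [0.153, 0.988, -0.0], [-0.001, 0.0, -1.0]]
force: [-0.8, 0.6, 3.6]
finger_gap: 0.0001
grip_force: 1.8
```

arm_command(increments="0 0 0.001 0 0; 0 0 0.001 0 0; 0 0 0.001 0 0; 0 0 0.001 0 0")

```text
time_s: 23.33
ee_pos: [0.5748, -0.0641, 0.1477]
orientation: [[-0.988, 0.153, 0.001], [0.153, 0.988, -0.0], [-0.001, 0.0, -1.0]]
force: [-1.1, 0.3, 10.1]
finger_gap: 0.0001
grip_force: 4.9
```

Contact came at tip z = 0.123, which is the closed bar's top, and it did not yield at 10 N, so the guard is on its stop. Retreating.

arm_command(increments="0 0 -0.03 0 0; 0 0 -0.07 0 0; 0 0 -0.11 0 0; 0.02 0 -0.14 0 0; 0.05 0 -0.15 0 0; 0.05 0 -0.15 0 0; 0.05 0 -0.15 0 0; 0.05 0 -0.15 0 0")

```text
time_s: 24.0
ee_pos: [0.5252, -0.0564, 0.296]
orientation: [[-0.988, 0.153, 0.0], [0.153, 0.988, -0.0], [-0.0, -0.0, -1.0]]
force: [0.1, 0.2, 0.1]
finger_gap: 0.0003
grip_force: 0.0
```

```bash
python3 - <<'E'
from h import *
a=cv2.imread("pics/raw_s0.png").astype(int);b=snap("scene","s7.png")[:,:,::-1].astype(int)
for n,(u,v) in dict(tin=(139,318),pot=(206,330),jack=(206,277),mica=(253,152),spool=(368,161),driver=(338,139),hs2=(121,237),hs3=(164,231)).items():
    d=np.abs(a-b)[v-12:v+12,u-12:u+12];print(n,d.mean().round(1))
o=robot.get_obs();print(o["time_s"],o["force"],o["ee_pos"])
E
```

```text
tin 1.8
pot 2.1
jack 2.1
mica 10.4
spool 2.0
driver 2.1
hs2 2.5
hs3 2.1
24.05 [-0.21434156 -0.10609055  0.2485787 ] [ 0.52521325 -0.05642293  0.29550925]
```

```bash
python3 -c "
from h import *
print(ticket.sign_off())"
```

```text
the job is handed in; nothing more can be done
None
```

I handed the job in at about 24 s: the block is clamped upright and square with the pad pressed about 3 mm (worked out from the crank angle, not measured), and the guard held on its stop at 10 N; the other desk items look unmoved (the mica's final pixel check was off, probably the arm or its shadow).

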